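# Tighten the filler plug of the slip pump

### The job

The brass taper plug in the leaning filler neck of the blue slip pump has only been started by hand. Screw it in clockwise until it is snug, that is, firmly wedged in its taper by feel but not overtightened, then let go of it. Leave the clay rose, the paint jar and the cup beside the pump where they stand.

Things in the scene. Friction and masses are not known exactly. Their poses are not given: they have to be found in the camera images.
- pump: Small slip pump, bolted down: blue head in front, grey ribbed motor behind, both up to 112 mm high, on a dark plate 215 x 125 x 10 mm. Origin on the board under it; x runs from the head back along the motor, y left, z up. From the head a blue filler neck with a steel collar 47 mm across rises, leaning 28 degrees from vertical towards the pump's -x, to the robot's left front. Cannot move.
- neck_thread: Fixed taper thread in the neck. Origin: centre of the collar's mouth on the neck's axis, (-65, 0, 151) mm in the pump's frame; axes as the pump's; the neck points outwards along (-0.469, 0, 0.883). The plug has 0.4 to 2.6 rad of easy thread left (not known, 0.05 N m), then 0.7 rad that is stiffer (0.12, then 0.24 N m), then the taper bites: 0.37 N m and rising 0.32 per rad.
- plug: Brass taper plug started in the neck; clockwise seen from outside tightens. Origin at the mouth's centre, z outwards along the neck. Head: flat tab 36 mm wide (plug x), 14 thick (plug y), 10 to 42 mm out along z, on a 33 mm flange. It sinks too little to notice and stays as left. Snug: 0.55 N m turning moment; under 0.45 it leaks, over 0.72 is overtight, over 0.85 cracks the neck.
- plug_grip (a point): Middle of the tab, 29 mm out along the plug's z, where the fingers close across the 14 mm (tool z along plug -z); axes as the plug's. Grip firmly, 40 N or more. The turning moment is the one felt while the plug creeps round: read it at the end of tiny slow turns (0.01 rad); after a quick, larger turn the hand swings back a little and feels less.
- rose: Pale unfired clay rose, 64 mm across and 31 mm tall, lying to the left of the pump; origin under its centre. Leave alone.
- jar: Paint jar with a blue cap, 42 mm across and 82 mm tall, to the right of the pump; origin under its centre. Leave alone.
- cup: White enamel cup, 66 mm across and 59 mm tall, right of the motor; origin under its centre. Leave alone.

How it is judged:
At the end, for the whole second after the job is handed in: The plug is wedged in its taper with a wedging force of 8 to 35 N, that is, turned to a moment of about 0.45 to 0.72 N m, 0.25 to 1.1 rad past where the taper bites; it is at rest and released; rose, jar and cup are within 30 mm of where they stood (contact force between neck_thread and pump between 8 and 35 N and angular speed of plug below 0.05 rad/s and distance of each of rose, jar, cup from where it was at the start of the episode below 0.03 m); the robot touches nothing.
It fails at once if the plug is overtightened so far that the neck cracks (over 48 N of wedging force: 1.5 rad past the bite, 0.85 N m to turn) (contact force between neck_thread and pump above 48 N).
It fails at once if the clay rose is pushed more than 30 mm (distance of rose from where it was at the start of the episode above 0.03 m).
It fails at once if the jar is pushed more than 30 mm (distance of jar from where it was at the start of the episode above 0.03 m).
It fails at once if the cup is pushed more than 30 mm (distance of cup from where it was at the start of the episode above 0.03 m).
It also fails if it takes over 67 s, if anything falls off the work surface, if the arm or the gripper's body presses on something with over 40 N, if the wrist force passes 120 N, or if a joint passes its speed limit or range.

### The arm

A 7-joint arm with a two-finger parallel gripper is mounted at the origin on a cart in front of the work surface, level with it; the furniture and walls round the work are solid. World frame = base frame: x ahead of the robot, y to its left, z up, the work surface at z = 0. Lengths are in m, angles in rad, forces in N, time in s.
With the tool pointing down it reaches from about 0.4 to 0.875 m from the base axis. Payload 19.3 kg.
Tool frame: the origin (TCP) lies midway between the tips of the shut fingers; the grasp point (between the pads) lies 19 mm behind it; z points along the fingers, y is the line along which they close (so a half turn about z gives the same grasp; the last joint's range is limited). The gripper opens to 85 mm and grips with 20 to 120 N. Pads are 22 mm wide; open, the fingers measure 114 mm over their backs; the gripper's body (76 mm by 85 mm) begins 54 mm behind the grasp point. The pads swing forward as they close: fully open they stand 13 mm farther back than shut.
Start: joints at [-1.272, 0.521, -0.036, 1.599, 0.021, 1.021, -0.113], TCP at [0.225, 0.583, 0.197] pointing down, gripper open.
Joint ranges: [-2.91, 2.91], [-0.3, 2.13], [-1.5, 1.42], [0.17, 2.43], [-1.26, 4.41], [0.16, 1.93], [-2.52, 2.52]. Speed limits (rad/s): [1.89, 1.89, 2.39, 2.39, 3.01, 3.01, 3.01].

### API

Orientations are given as [roll, pitch, yaw] about the fixed x, y, z axes, in that order (R = Rz(yaw) Ry(pitch) Rx(roll)).
In Python, from workcell import telemetry, grab_frame, calibration, bot, outline_of, landmark_of gives the robot as it stands. The module is installed in compiled form; this text tells all that it offers.
- The arm moves only by the shell command python3 -m inch 'ROWS' [FORCE]. ROWS is JSON, a list of rows, each a list of 7 numbers: the shift along the tool's x, y, z in m, then the turn, a rotation vector about the tool's x, y, z in rad, then the closure, from 0 (fully open) to 1 (shut). A call has 1 to 5 rows; each row shifts and turns the commanded pose from where the row before left it, along the tool's axes as they then stand; what a row does not reach is not made up. A row lasts 1/10 s, in which the tool goes at most 50 mm and 8.59 degrees, less where a joint would pass 70% of its speed; a pose out of reach is approached as far as the arm can. A call is refused whole if a number of a shift passes 0.05 or a number of a turn 0.15, either way. A call with a gripper value outside its range is refused whole. The fingers move at their own pace and stop on an object; FORCE is the grip in N (left out, the last holds). Time passes only in rows, so rows that do not move let the fingers close. It gives the time, the measured TCP pose, the force, the opening and the grip force at its end, in the units of the state.
- telemetry.observe(): the state, without advancing time (a new reading comes with each control period).
- grab_frame(name): name is "scene" or "top"; returns the picture (420x560x3 uint8, red, green, blue); there is no depth.
- calibration(name): a dict with "fovy" (degrees; the focal length in pixels is half the picture's height over the tangent of half this angle, whatever the lens; pixels are square), "cx", "cy" (the principal point, pixels), "pose" (4x4, takes a point from camera to world coordinates). Camera axes: x right, y down, z forward; pixel columns grow to the right and rows downward; lengths in m; the calibration is good to about 2 mm. A picture is of the moment at which its call begins. calibration takes no time and is no camera call.
- bot.job_done(): hands the job in; it is judged then, once.
Trained networks look in the newest picture that a camera, given by its name, has taken for a name from the list of things; names that differ only in an ending like _2 or _b are one class to them, and where a whole thing is asked for, a point or a joint stands for the part that bears it (a point fixed in the world has none). Each returns a list of dicts, best first, with "score" (0 to 1); they miss things now and then, are a little off and sometimes report something else, mostly with a low value. They report only what shows in the picture. A call takes as long as a camera call.
- outline_of(label, camera): "region" (420x560 bool, what is visible of it) and "rect" ([left, top, right, bottom] in pixels, round what is visible of it).
- landmark_of(label, camera): "xy" ([column, row] in pixels: a listed point, or the origin of a listed thing).
The state is a dict: "clock": time; "qpos": joint angles; "qd": joint speeds; "joint_efforts": joint torques, N m; "position": TCP position; "tool_rot": TCP orientation; "force": force on the tool from outside, world axes, zero at the start; "moment": the same for the moment, N m; "grip_width": finger opening in m; "finger_force": force on a finger pad.
Only numpy, scipy, OpenCV 4.12 (cv2) and the standard library are available. Lean on these libraries where they do the work, as an engineer would, in place of code of your own. Each camera call takes 0.05 s, during which the arm holds its last target. There are 200 camera calls.

## Working session

There is one attempt and no reset: what is moved stays moved. The work goes in short steps, Python scripts to look and compute and a shell command to move; the robot and the scene stay as the last step left them, time stands still between calls to the robot, and variables do not carry over. Pictures are saved under pics/ and viewed, at most 10 in all, crops included, and the job is handed in when it is done.

```bash
mkdir -p pics; cat > h.py <<'E'
import numpy as np, cv2
from scipy.spatial.transform import Rotation as R
from workcell import telemetry, grab_frame, calibration, bot, outline_of, landmark_of
def ray(cam,uv):
    c=calibration(cam);f=210/np.tan(np.radians(c["fovy"])/2);T=np.array(c["pose"])
    d=T[:3,:3]@np.array([(uv[0]-c["cx"])/f,(uv[1]-c["cy"])/f,1]);return T[:3,3],d/np.linalg.norm(d)
def tri(rs):
    A=sum(np.eye(3)-np.outer(d,d) for o,d in rs);b=sum((np.eye(3)-np.outer(d,d))@o for o,d in rs)
    p=np.linalg.solve(A,b);return p,[np.linalg.norm((np.eye(3)-np.outer(d,d))@(p-o)) for o,d in rs]
def proj(cam,p):
    c=calibration(cam);f=210/np.tan(np.radians(c["fovy"])/2);T=np.array(c["pose"])
    q=T[:3,:3].T@(np.array(p)-T[:3,3]);return np.array([c["cx"]+f*q[0]/q[2],c["cy"]+f*q[1]/q[2]])
def save(cam,n): cv2.imwrite(f"pics/{n}.png",grab_frame(cam)[:,:,::-1])
E
python3 - <<'E'
from h import *
np.set_printoptions(precision=4,suppress=True)
save("scene","s0");save("top","t0")
for n in ["plug_grip","plug","neck_thread","pump","rose","jar","cup"]:
    L={}
    for c in ["scene","top"]:
        r=landmark_of(n,c); print(n,c,[(np.round(x["xy"],1),round(x["score"],2)) for x in r[:2]])
        if r: L[c]=ray(c,r[0]["xy"])
    if len(L)==2: print("   ",*tri(list(L.values())))
for c in ["scene","top"]: print(calibration(c)["pose"],calibration(c)["fovy"])
s=telemetry.observe();print(s)
E
python3 -c "
import cv2,numpy as np
" 
```

```text
plug_grip scene [(array([279.9, 202.9]), 0.62), (array([276.1, 191.8]), 0.61)]
plug_grip top [(array([288.2, 216.7]), 0.57)]
    [0.534  0.1393 0.1602] [np.float64(0.0011998889718433485), np.float64(0.0011998889718433945)]
plug scene [(array([283.1, 201.7]), 0.77)]
plug top [(array([290.7, 214.7]), 0.75)]
    [0.538  0.1343 0.164 ] [np.float64(0.0006628955994308143), np.float64(0.0006628955994308082)]
neck_thread scene [(array([282.5, 204.1]), 0.79)]
neck_thread top [(array([290.3, 216.9]), 0.65)]
    [0.5354 0.1345 0.159 ] [np.float64(0.0006278122731852294), np.float64(0.000627812273185404)]
pump scene [(array([311.8, 270.9]), 0.88), (array([284. , 198.9]), 0.7)]
pump top [(array([300.3, 198.2]), 0.85)]
    [0.5955 0.1102 0.0025] [np.float64(0.002181660930106142), np.float64(0.0021816609301061637)]
rose scene []
rose top [(array([249.6, 173.9]), 0.87)]
jar scene [(array([271.6, 310.5]), 0.65)]
jar top [(array([341.5, 258.8]), 0.67)]
    [0.4588 0.0179 0.0055] [np.float64(0.001754293397381983), np.float64(0.001754293397381977)]
cup scene [(array([347.6, 318.4]), 0.91)]
cup top [(arra
[... 256 characters left out ...]
 1.    ]] 53.56306166450311
[[ 0.0087 -0.9918  0.1274  0.4467]
 [-1.     -0.0082  0.0039  0.1409]
 [-0.0028 -0.1274 -0.9918  1.0361]
 [ 0.      0.      0.      1.    ]] 49.275359219976124
{'clock': 0.8, 'qpos': array([-1.2722,  0.5214, -0.0363,  1.5995,  0.0212,  1.0211, -0.1128]), 'qd': array([-0.0014, -0.0012, -0.0004,  0.0001,  0.0001, -0.0004,  0.0018]), 'joint_efforts': array([  0.0022, -92.6811,   1.9786, -37.0229,   0.018 ,   0.0024,
        -0.    ]), 'position': array([0.2253, 0.583 , 0.1975]), 'tool_rot': array([3.1416, 0.    , 2.7728]), 'force': array([-0.7792, -0.8696,  0.325 ]), 'moment': array([ 0.0246, -0.0367, -0.0187]), 'finger_force': 0.0, 'grip_width': 0.08545414784581698}
```

View pics/s0.png

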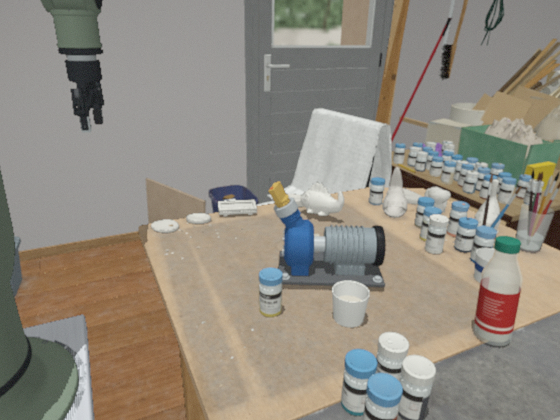

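View pics/t0.png

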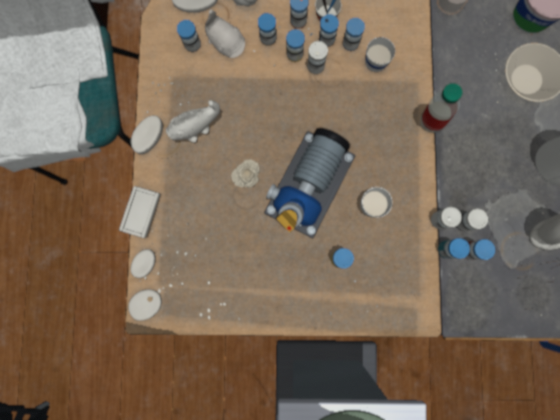

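The scene view has the brass tab at about (280,193) and the pump at (320,255). In the top view the tab is at about (289,218), the rose at (245,173), the jar at (343,258) and the cup at (375,203). I'll zoom in for the tab orientation and pump yaw.

```bash
python3 - <<'E'
from h import *
t=cv2.imread("pics/t0.png");s=cv2.imread("pics/s0.png")
a=cv2.resize(t[190:245,255:330],None,fx=7,fy=7,interpolation=cv2.INTER_CUBIC)
b=cv2.resize(s[170:225,255:310],None,fx=7,fy=7,interpolation=cv2.INTER_CUBIC)[:,:]
im=np.hstack([a,b]);im=cv2.resize(im,None,fx=.87,fy=.87);print(im.shape);cv2.imwrite("pics/c0.png",im)
cv2.imwrite("pics/c1.png",cv2.resize(t[120:245,255:365],None,fx=4.7,fy=4.7,interpolation=cv2.INTER_CUBIC))
E
```

```text
(335, 792, 3)
```

View pics/c0.png

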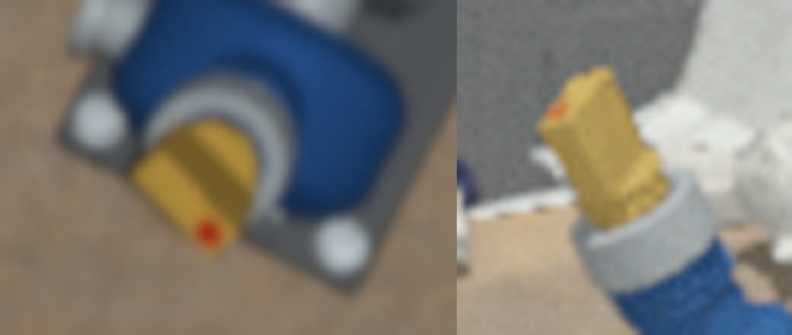

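View pics/c1.png

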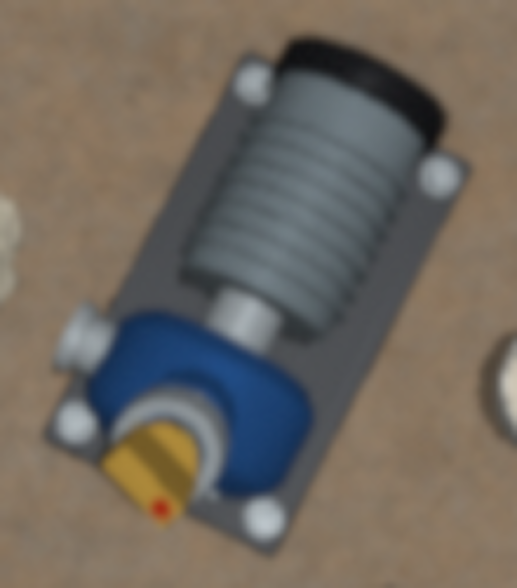

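The crops show the tab's red-dotted end at c0 (208,232) and its long top edge running at about 45° in the image. The plate corners are clear in c1. I'll fit the pump to the corners, then the plug angle to the brass masks.

```bash
cat > fit.py <<'E'
from h import *
from scipy.optimize import least_squares
def fitpump():
    C=np.array([[45,435],[273,553],[468,165],[250,55]])/4.7+[255,120]
    P=[]
    for c in C:
        o,d=ray("top",c);P.append((o+d*(0.010-o[2])/d[2])[:2])
    P=np.array(P);print(P, np.linalg.norm(P-np.roll(P,1,0),axis=1))
    yaw=np.arctan2(*((P[2]+P[3]-P[0]-P[1])[::-1]));ctr=P.mean(0);return ctr,yaw
def plugR(yaw,th): # columns plug x,y,z
    z=R.from_euler('z',yaw).apply([-.469,0,.883]);z/=np.linalg.norm(z)
    x0=R.from_euler('z',yaw).apply([.883,0,.469]);x0/=np.linalg.norm(x0)
    y0=np.cross(z,x0);x=np.cos(th)*x0+np.sin(th)*y0
    return np.c_[x,np.cross(z,x),z]
E
python3 - <<'E'
from fit import *
np.set_printoptions(precision=4,suppress=True)
ctr,yaw=fitpump();print("plate centre",ctr,"yaw",yaw)
px=np.array([np.cos(yaw),np.sin(yaw)])
M0=np.r_[np.array([.537,.134]),.151]
m={}
for c,n,bx in [("top","t0",(265,195,315,245)),("scene","s0",(262,172,300,215))]:
    hsv=cv2.cvtColor(cv2.imread(f"pics/{n}.png"),cv2.COLOR_BGR2HSV)
    k=cv2.inRange(hsv,(14,115,60),(32,255,255));k2=np.zeros_like(k);k2[bx[1]:bx[3],bx[0]:bx[2]]=k[bx[1]:bx[3],bx[0]:bx[2]]
    nn,l,st,_=cv2.connectedComponentsWithStats(k2);i=1+np.argmax(st[1:,4]);m[c]=(l==i).astype(np.uint8);print(c,st[i])
box=np.array([[a*.018,b*.007,z] for a in(-1,1) for b in(-1,1) for z in(.010,.042)])
fl=np.array([[.0165*np.cos(a),.0165*np.sin(a),z] for a in np.linspace(0,6.28,24) for z in (.003,.010)])
S=4
def mask(c,M,Rp):
    o=np.zeros((420*S,560*S),np.uint8)
    for g in (box,fl):
        q=np.array([proj(c,M+Rp@p) for p in g])
        cv2.fillConvexPoly(o,cv2.convexHull((((q+.5)*S)).astype(np.int32)),1)
    return o
big={c:cv2.resize(m[c],None,fx=S,fy=S,interpolation=cv2.INTER_NEAREST) for c in m}
def cost(v):
    M=v[:3];Rp=plugR(yaw,v[3]);r=0
    for c in m:
        a=mask(c,M,Rp);r+=1-(a&big[c]).sum()/(a|big[c]).sum()
    return r+ (np.linalg.norm(v[:3]-M0)/.02)**2*.1
from scipy.optimize import minimize
best=None
for th in np.arange(0,np.pi,np.pi/9):
    r=minimize(cost,[*M0,th],method="Nelder-Mead",options=dict(initial_simplex=np.array([[*M0,th]]+[[*(M0+.004*np.eye(3)[i]),th] for i in range(3)]+[[*M0,th+.2]]),maxiter=80))
    print(round(th,2),r.fun,r.x)
    if best is None or r.fun<best.fun: best=r
v=best.x;print("predicted mouth from plate if centre offset?",(v[:2]-ctr)@px,(v[:2]-ctr)@[-px[1],px[0]])
Rp=plugR(yaw,v[3]);print("grip",v[:3]+Rp[:,2]*.029);print(Rp)
out=[]
for c,n in [("top","t0"),("scene","s0")]:
    im=cv2.resize(cv2.imread(f"pics/{n}.png"),None,fx=8,fy=8,interpolation=cv2.INTER_CUBIC)
    pr=lambda p:((proj(c,v[:3]+Rp@np.array(p))+.5)*8).astype(int)
    for i in range(8):
        for j in range(i): 
            if (abs(box[i]-box[j])>0).sum()==1: cv2.line(im,tuple(map(int,pr(box[i]))),tuple(map(int,pr(box[j]))),(0,255,0),1)
    cv2.polylines(im,[np.array([pr([.0235*np.cos(a),.0235*np.sin(a),0]) for a in np.linspace(0,6.28,40)],np.int32)],True,(255,0,255),1)
    x,y=pr([0,0,.02]);out.append(im[y-200:y+200,x-200:x+200])
cv2.imwrite("pics/o0.png",np.hstack(out))
np.save("fit.npy",np.r_[v,yaw])
E
```

```text
[[ 0.5592  0.1918]
 [ 0.5035  0.0824]
 [ 0.6932 -0.0124]
 [ 0.7475  0.0939]] [0.2123 0.1227 0.212  0.1194]
plate centre [0.6259 0.0889] yaw -0.471423885021845
top [277 210  20  22 284]
scene [269 182  20  25 295]Traceback (most recent call last):
  File "<stdin>", line 29, in <module>
    res = _minimize_neldermead(fun, x0, args, callback, bounds=bounds,
                               **options)
    fxcc = func(xcc)
    fx = function(np.copy(x), *(wrapper_args + args))
  File "<stdin>", line 24, in cost
  File "<stdin>", line 17, in mask
  File "h.py", line 11, in proj
    c=calibration(cam);f=210/np.tan(np.radians(c["fovy"])/2);T=np.array(c["pose"])
ValueError: time passes only in moves, steps and waits
```

Calibration has to be cached.

```bash
sed -i 's/^def ray/_c={}\ndef cal(n):\n    if n not in _c: _c[n]=calibration(n)\n    return _c[n]\ndef ray/; s/c=calibration(cam)/c=cal(cam)/' h.py
cat > fp.py <<'E'
from fit import *
from scipy.optimize import minimize
np.set_printoptions(precision=4,suppress=True)
ctr,yaw=fitpump();px=np.array([np.cos(yaw),np.sin(yaw)])
M0=np.r_[np.array([.537,.134]),.151]
m={}
for c,n,bx in [("top","t0",(265,195,315,245)),("scene","s0",(262,172,300,215))]:
    hsv=cv2.cvtColor(cv2.imread(f"pics/{n}.png"),cv2.COLOR_BGR2HSV)
    k=cv2.inRange(hsv,(14,100,50),(32,255,255))|cv2.inRange(hsv,(0,120,90),(14,255,255));k2=np.zeros_like(k);k2[bx[1]:bx[3],bx[0]:bx[2]]=k[bx[1]:bx[3],bx[0]:bx[2]]
    nn,l,st,_=cv2.connectedComponentsWithStats(k2);i=1+np.argmax(st[1:,4]);m[c]=(l==i).astype(np.uint8);print(c,st[i])
box=np.array([[a*.018,b*.007,z] for a in(-1,1) for b in(-1,1) for z in(.010,.042)])
fl=np.array([[.0165*np.cos(a),.0165*np.sin(a),z] for a in np.linspace(0,6.28,24) for z in (.003,.010)])
S=4
def mask(c,M,Rp):
    o=np.zeros((420*S,560*S),np.uint8)
    for g in (box,fl):
        q=np.array([proj(c,M+Rp@p) for p in g])
        cv2.fillConvexPoly(o,cv2.convexHull((((q+.5)*S)).astype(np.int32)),1)
    return o[180*S:250*S,250*S:330*S] if c=="top" else o[160*S:230*S,250*S:320*S]
big={c:cv2.resize(m[c],None,fx=S,fy=S,interpolation=cv2.INTER_NEAREST) for c in m}
big["top"]=big["top"][180*S:250*S,250*S:330*S];big["scene"]=big["scene"][160*S:230*S,250*S:320*S]
def cost(v):
    M=v[:3];Rp=plugR(yaw,v[3]);r=0
    for c in m:
        a=mask(c,M,Rp);r+=1-(a&big[c]).sum()/(a|big[c]).sum()
    return r+ (np.linalg.norm(v[:3]-M0)/.02)**2*.1
best=None
for th in np.arange(0,np.pi,np.pi/9):
    r=minimize(cost,[*M0,th],method="Nelder-Mead",options=dict(initial_simplex=np.array([[*M0,th]]+[[*(M0+.004*np.eye(3)[i]),th] for i in range(3)]+[[*M0,th+.2]]),maxiter=80))
    print(round(th,2),r.fun,r.x)
    if best is None or r.fun<best.fun: best=r
v=best.x;print("mouth rel plate centre",(v[:2]-ctr)@px,(v[:2]-ctr)@[-px[1],px[0]])
Rp=plugR(yaw,v[3]);print("grip",v[:3]+Rp[:,2]*.029);print(Rp)
out=[]
for c,n in [("top","t0"),("scene","s0")]:
    im=cv2.resize(cv2.imread(f"pics/{n}.png"),None,fx=8,fy=8,interpolation=cv2.INTER_CUBIC)
    pr=lambda p:((proj(c,v[:3]+Rp@np.array(p))+.5)*8).astype(int)
    for i in range(8):
        for j in range(i): 
            if (abs(box[i]-box[j])>0).sum()==1: cv2.line(im,tuple(map(int,pr(box[i]))),tuple(map(int,pr(box[j]))),(0,255,0),1)
    cv2.polylines(im,[np.array([pr([.0235*np.cos(a),.0235*np.sin(a),0]) for a in np.linspace(0,6.28,40)],np.int32)],True,(255,0,255),1)
    x,y=pr([0,0,.02]);out.append(im[y-200:y+200,x-200:x+200])
cv2.imwrite("pics/o0.png",np.hstack(out))
np.save("fit.npy",np.r_[v,yaw])
E
python3 fp.py
```

```text
[[ 0.5592  0.1918]
 [ 0.5035  0.0824]
 [ 0.6932 -0.0124]
 [ 0.7475  0.0939]] [0.2123 0.1227 0.212  0.1194]
top [276 210  21  22 313]
scene [269 182  20  25 309]
0.0 0.333577175681803 [0.5377 0.1376 0.1575 1.2646]
0.35 0.3281715971288555 [0.5369 0.1363 0.1593 1.2795]
0.7 0.32527567530486995 [0.5373 0.1363 0.1584 1.2864]
1.05 0.32517845869297923 [0.5365 0.1363 0.1587 1.2712]
1.4 0.32391936551335504 [0.5366 0.1364 0.1584 1.2241]
1.75 0.32749886080425344 [0.5369 0.1363 0.159  1.2466]
2.09 0.5017132451934936 [0.5378 0.136  0.1593 2.1029]
2.44 0.4994587433516295 [0.5375 0.1359 0.16   2.1254]
2.79 0.4968305874837476 [0.5376 0.1359 0.1596 2.1244]
mouth rel plate centre -0.10107143911360038 0.0017822003815253892
grip [0.5245 0.1426 0.184 ]
[[ 0.6945 -0.5857 -0.4179]
 [ 0.7016  0.68    0.213 ]
 [ 0.1594 -0.4412  0.8832]]
```

View pics/o0.png

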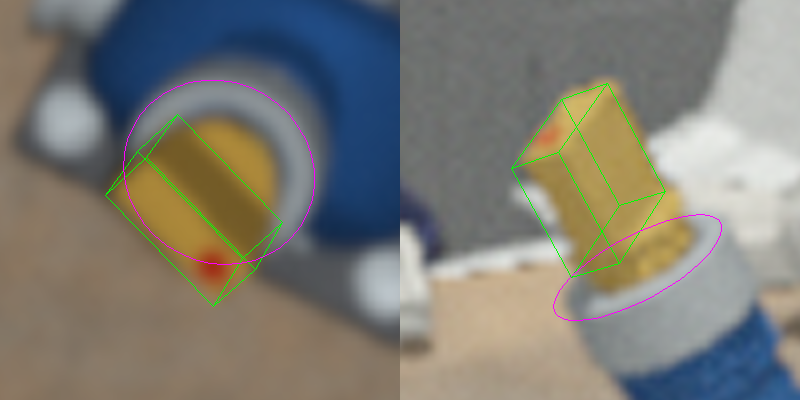

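The fit is good: the red-dotted tab end matches in both views, with about 2 mm of disagreement. The mouth is nominally at z=0.151 and the images say 0.158, so I'll use 0.154. Next I plan the approach with tool y = +plug y, which should leave the last joint the most clockwise range.

```bash
cat > plan.py <<'E'
# plan.py OUT N [dth]: rows from the measured pose to the grip pose OUT metres back along plug z
from fit import *; import sys
np.set_printoptions(precision=3,suppress=True)
out=float(sys.argv[1]);n=int(sys.argv[2])
v=np.load("fit.npy");Rp=plugR(v[4],1.25)
M=np.array([.5375,.1355,.154])
Rt=R.from_matrix(np.c_[np.cross(Rp[:,1],-Rp[:,2]),Rp[:,1],-Rp[:,2]])
pt=M+(.014+out)*Rp[:,2]
s=telemetry.observe();p=s["position"];R0=R.from_euler("xyz",s["tool_rot"])
rv=(R0.inv()*Rt).as_rotvec();print("t",s["clock"],"q",s["qpos"],"F",s["force"],"dp world",pt-p,"tool",R0.inv().apply(pt-p),"rv",rv,np.linalg.norm(rv))
for i in range(n):
    Ri=R0*R.from_rotvec(rv*i/n);print(Ri.inv().apply((pt-p)/n),rv/n)
E
python3 plan.py 0.09 15
```

```text
t 0.8 q [-1.272  0.521 -0.036  1.6    0.021  1.021 -0.113] F [-0.779 -0.87   0.325] dp world [ 0.269 -0.425  0.048] tool [-0.404 -0.3   -0.048] rv [ 0.323 -0.402 -1.123] 1.236135968466892
[-0.027 -0.02  -0.003] [ 0.022 -0.027 -0.075]
[-0.025 -0.022 -0.002] [ 0.022 -0.027 -0.075]
[-0.024 -0.024 -0.001] [ 0.022 -0.027 -0.075]
[-0.022 -0.026  0.   ] [ 0.022 -0.027 -0.075]
[-0.02  -0.027  0.001] [ 0.022 -0.027 -0.075]
[-0.018 -0.029  0.002] [ 0.022 -0.027 -0.075]
[-0.016 -0.03   0.004] [ 0.022 -0.027 -0.075]
[-0.013 -0.031  0.005] [ 0.022 -0.027 -0.075]
[-0.011 -0.031  0.006] [ 0.022 -0.027 -0.075]
[-0.008 -0.032  0.006] [ 0.022 -0.027 -0.075]
[-0.006 -0.032  0.007] [ 0.022 -0.027 -0.075]
[-0.003 -0.033  0.008] [ 0.022 -0.027 -0.075]
[-0.    -0.032  0.009] [ 0.022 -0.027 -0.075]
[ 0.002 -0.032  0.01 ] [ 0.022 -0.027 -0.075]
[ 0.005 -0.032  0.01 ] [ 0.022 -0.027 -0.075]
```

```bash
python3 -m inch '[[-0.027,-0.020,-0.003,0.022,-0.027,-0.075,0],[-0.025,-0.022,-0.002,0.022,-0.027,-0.075,0],[-0.024,-0.024,-0.001,0.022,-0.027,-0.075,0],[-0.022,-0.026,0,0.022,-0.027,-0.075,0],[-0.020,-0.027,0.001,0.022,-0.027,-0.075,0]]' 60 && python3 -m inch '[[-0.018,-0.029,0.002,0.022,-0.027,-0.075,0],[-0.016,-0.030,0.004,0.022,-0.027,-0.075,0],[-0.013,-0.031,0.005,0.022,-0.027,-0.075,0],[-0.011,-0.031,0.006,0.022,-0.027,-0.075,0],[-0.008,-0.032,0.006,0.022,-0.027,-0.075,0]]'; python3 plan.py 0.09 5
```

```text
clock: 1.3
position: [0.3156, 0.4398, 0.2144]
tool_rot: [-3.007, 0.112, -3.124]
force: [1.1, 0.2, -0.2]
grip_width: 0.0853
finger_force: 0.0
clock: 1.8
position: [0.406, 0.2976, 0.2309]
tool_rot: [-2.84, 0.163, -2.725]
force: [1.3, 0.2, -0.8]
grip_width: 0.0852
finger_force: 0.0
t 1.8 q [-0.983  0.285 -0.017  1.942  0.415  0.991  0.719] F [ 1.276  0.248 -0.765] dp world [ 0.088 -0.14   0.015] tool [-0.026 -0.159  0.038] rv [ 0.102 -0.134 -0.369] 0.40585138206955235
[-0.005 -0.032  0.008] [ 0.02  -0.027 -0.074]
[-0.003 -0.032  0.008] [ 0.02  -0.027 -0.074]
[-0.    -0.032  0.009] [ 0.02  -0.027 -0.074]
[ 0.003 -0.032  0.01 ] [ 0.02  -0.027 -0.074]
[ 0.005 -0.031  0.01 ] [ 0.02  -0.027 -0.074]
```

```bash
python3 -m inch '[[-0.005,-0.032,0.008,0.020,-0.027,-0.074,0],[-0.003,-0.032,0.008,0.020,-0.027,-0.074,0],[0,-0.032,0.009,0.020,-0.027,-0.074,0],[0.003,-0.032,0.010,0.020,-0.027,-0.074,0],[0.005,-0.031,0.010,0.020,-0.027,-0.074,0]]'; python3 - <<'E'
from h import *
save("scene","s1");save("top","t1")
t=cv2.imread("pics/t1.png");s=cv2.imread("pics/s1.png")
f=lambda a:cv2.resize(a,(400,400),interpolation=cv2.INTER_CUBIC)
cv2.imwrite("pics/c2.png",np.hstack([f(t[165:265,240:340]),f(s[130:230,230:330])]))
E
python3 plan.py 0.045 1;python3 plan.py 0 2
```

```text
clock: 2.3
position: [0.4936, 0.1571, 0.2457]
tool_rot: [-2.676, 0.15, -2.326]
force: [1.6, 0.6, -0.7]
grip_width: 0.0857
finger_force: 0.0
t 2.4 q [-0.789  0.175  0.059  2.116  0.656  0.779  1.155] F [-0.464  0.646  0.395] dp world [ 0.019 -0.006 -0.04 ] tool [-0.003  0.002  0.044] rv [ 0.    -0.001 -0.004] 0.00406493953712498
[-0.003  0.002  0.044] [ 0.    -0.001 -0.004]
t 2.4 q [-0.789  0.175  0.059  2.116  0.656  0.779  1.155] F [-0.464  0.646  0.395] dp world [ 0.038 -0.016 -0.079] tool [-0.003  0.002  0.089] rv [ 0.    -0.001 -0.004] 0.00406493953712498
[-0.001  0.001  0.045] [ 0.    -0.    -0.002]
[-0.001  0.001  0.045] [ 0.    -0.    -0.002]
```

View pics/c2.png

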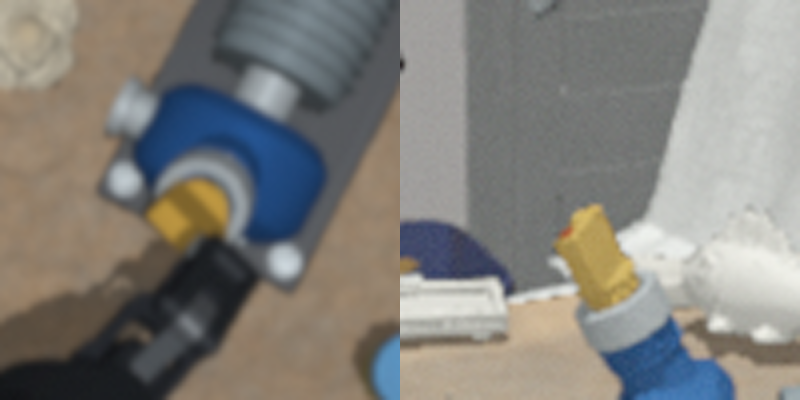

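The top crop shows only one finger near (215,260), and the scene crop shows no gripper at all. That doesn't fit, so I'll check where the TCP projects in the full views.

```bash
python3 - <<'E'
from h import *
s=telemetry.observe();p=s["position"];Rt=R.from_euler("xyz",s["tool_rot"]);print(p,Rt.as_matrix().round(3))
ims=[]
for c,n in(("top","t1"),("scene","s1")):
    im=cv2.imread(f"pics/{n}.png")
    for y,col in((-.0425,(0,0,255)),(.0425,(0,255,0)),(0,(255,0,255))):
        q=proj(c,p+Rt.apply([0,y,-.019]));print(c,y,q);cv2.circle(im,tuple(map(int,q)),3,col,1)
    ims.append(im[60:360,130:530])
cv2.imwrite("pics/f1.png",np.hstack(ims))
E
```

```text
[0.49381048 0.15429689 0.24578007] [[-0.682 -0.601  0.417]
 [-0.716  0.664 -0.213]
 [-0.149 -0.444 -0.883]]
top -0.0425 [293.57264835 223.62027509]
top 0.0425 [260.23202769 254.81973668]
top 0 [276.5659553  239.53478587]
scene -0.0425 [272.86156739 145.64733245]
scene 0.0425 [236.4757928  160.15858806]
scene 0 [254.19775588 153.09077271]
```

View pics/f1.png

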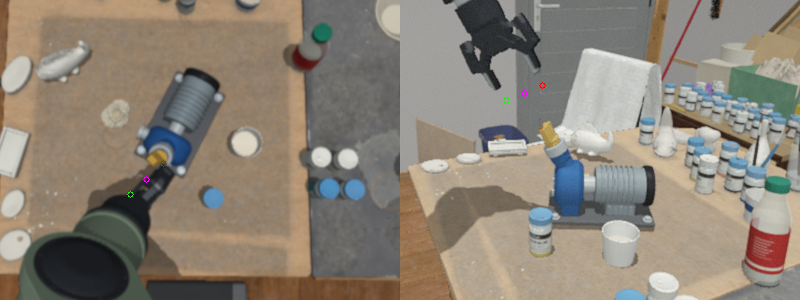

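The open tips in the scene view look about 18 px short of the prediction. I'll test that against the start picture, where the tips were at about (85,128) and (98,122).

```bash
python3 - <<'E'
from h import *
p=np.array([.2253,.583,.1975]);Rt=R.from_euler("xyz",[3.1416,0,2.7728])
for z in(0,-.013,-.04):print("start",z,[proj("scene",p+Rt.apply([0,y,z])).round(1) for y in(-.05,.05)],[proj("top",p+Rt.apply([0,y,z])).round(1) for y in(-.05,.05)])
p=np.array([.4936,.1560,.2458]);Rt=R.from_euler("xyz",[-2.676,.15,-2.326])
for z in(0,-.013,-.04):print("now",z,[proj("scene",p+Rt.apply([0,y,z])).round(1) for y in(-.05,.05)],[proj("top",p+Rt.apply([0,y,z])).round(1) for y in(-.05,.05)])
s=cv2.imread("pics/s0.png");a=cv2.resize(s[60:150,40:140],(400,360),interpolation=cv2.INTER_CUBIC)
s=cv2.imread("pics/s1.png");b=cv2.resize(s[90:180,200:300],(400,360),interpolation=cv2.INTER_CUBIC)
cv2.imwrite("pics/c3.png",np.hstack([a,b]))
E
```

```text
start 0 [array([ 88.3, 150.9]), array([101.3, 140.6])] [array([ 60. , 398.8]), array([  8.7, 376.9])]
start -0.013 [array([ 87.4, 145.6]), array([100.5, 135.7])] [array([ 56.3, 401. ]), array([  4.2, 378.7])]
start -0.04 [array([ 85.6, 134.6]), array([ 98.9, 125.5])] [array([ 48.3, 405.8]), array([ -5.6, 382.7])]
now 0 [array([280.5, 153.1]), array([237.7, 169.5])] [array([297.8, 217. ]), array([259.5, 253.3])]
now -0.013 [array([277.3, 146.9]), array([234.5, 163.8])] [array([296.3, 219.6]), array([257.5, 256.3])]
now -0.04 [array([270.5, 133.9]), array([227.6, 151.8])] [array([293. , 225.1]), array([253.1, 262.8])]
```

View pics/c3.png

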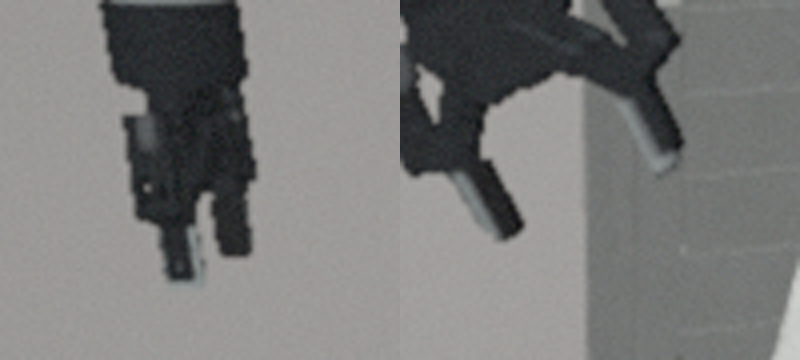

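Both cameras agree that the open tips sit about 40 mm behind the TCP. That's more than stated, so I'll close the fingers in the air and measure the tip numerically.

```bash
python3 -m inch '[[0,0,0,0,0,0,0.84],[0,0,0,0,0,0,0.84],[0,0,0,0,0,0,0.84],[0,0,0,0,0,0,0.84],[0,0,0,0,0,0,0.84]]' 60; python3 - <<'E'
from h import *
s=telemetry.observe();p=s["position"];Rt=R.from_euler("xyz",s["tool_rot"]);print(s["grip_width"])
save("scene","s2");save("top","t2")
for c,n in(("scene","s2"),("top","t2")):
    a=proj(c,p);b=proj(c,p+Rt.apply([0,0,-.1]));print(c,"tcp",a,"axis back 100mm",b)
    for y in(-.012,0,.012):
        g=cv2.cvtColor(cv2.imread(f"pics/{n}.png"),cv2.COLOR_BGR2GRAY)
        print(y,[int(g[tuple(proj(c,p+Rt.apply([0,y,z/1000])).round().astype(int)[::-1])]) for z in range(12,-72,-4)])
E
```

```text
clock: 2.9
position: [0.4929, 0.1586, 0.2453]
tool_rot: [-2.678, 0.15, -2.329]
force: [0.6, -1.0, -0.5]
grip_width: 0.014
finger_force: 0.0
0.013971966811672202
scene tcp [257.62637124 161.46218387] axis back 100mm [231.94442502 114.29116406]
-0.012 [116, 115, 114, 118, 116, 116, 117, 115, 115, 118, 117, 109, 125, 64, 64, 57, 58, 56, 47, 64, 62]
0 [114, 113, 117, 111, 114, 117, 115, 117, 112, 110, 114, 110, 102, 94, 91, 90, 104, 99, 45, 106, 106]
0.012 [115, 113, 115, 119, 114, 117, 114, 118, 120, 117, 141, 101, 30, 38, 34, 52, 65, 61, 64, 53, 60]
top tcp [276.6807624  235.94554189] axis back 100mm [261.27985574 259.80582025]
-0.012 [128, 131, 129, 113, 113, 84, 72, 51, 39, 40, 45, 36, 28, 30, 50, 75, 93, 63, 46, 35, 34]
0 [77, 68, 55, 39, 30, 27, 24, 28, 34, 49, 67, 51, 42, 32, 29, 28, 24, 23, 23, 25, 28]
0.012 [36, 36, 36, 48, 50, 60, 40, 29, 28, 26, 27, 27, 24, 25, 26, 24, 23, 22, 22, 20, 23]
```

Shut tips in the scene view are about 30 mm behind the stated TCP, and open tips about 42 mm, so the swing is as stated but there is a constant offset along the tool. I'll reopen, go down to the nominal pose (the open fingers clear the collar), and check visually there.

```bash
python3 -m inch '[[0,0,0,0,0,0,0],[0,0,0,0,0,0,0],[0,0,0,0,0,0,0],[0,0,0,0,0,0,0],[0,0,0.02,0,0,0,0]]' 60;  python3 -m inch '[[0,0,0.025,0,0,0,0],[0,0,0.025,0,0,0,0],[0,0,0.019,0,0,0,0],[0,0,0,0,0,0,0]]'; python3 - <<'E'
from h import *
save("scene","s3");save("top","t3")
t=cv2.imread("pics/t3.png");s=cv2.imread("pics/s3.png")
f=lambda a:cv2.resize(a,(400,400),interpolation=cv2.INTER_CUBIC)
cv2.imwrite("pics/c4.png",np.hstack([f(t[175:255,250:330]),f(s[140:220,240:320])]))
P=[telemetry.observe()["position"] for _ in range(3)];print(P)
E
python3 plan.py 0 1
```

```text
clock: 3.5
position: [0.5018, 0.1551, 0.229]
tool_rot: [-2.677, 0.153, -2.329]
force: [1.1, 0.7, 0.5]
grip_width: 0.084
finger_force: 0.0
clock: 3.9
position: [0.5299, 0.1382, 0.1649]
tool_rot: [-2.678, 0.147, -2.331]
force: [-0.0, 0.6, 0.2]
grip_width: 0.0857
finger_force: 0.0
[array([0.52995103, 0.13946515, 0.16691618]), array([0.52995103, 0.13946515, 0.16691618]), array([0.52995103, 0.13946515, 0.16691618])]
t 4.0 q [-0.75   0.341  0.119  2.153  0.79   0.569  1.046] F [ 0.756 -0.561 -0.246] dp world [ 0.002 -0.001 -0.001] tool [-0.    -0.001  0.001] rv [ 0.002  0.    -0.003] 0.0035619536713214148
[-0.    -0.001  0.001] [ 0.002  0.    -0.003]
```

View pics/c4.png

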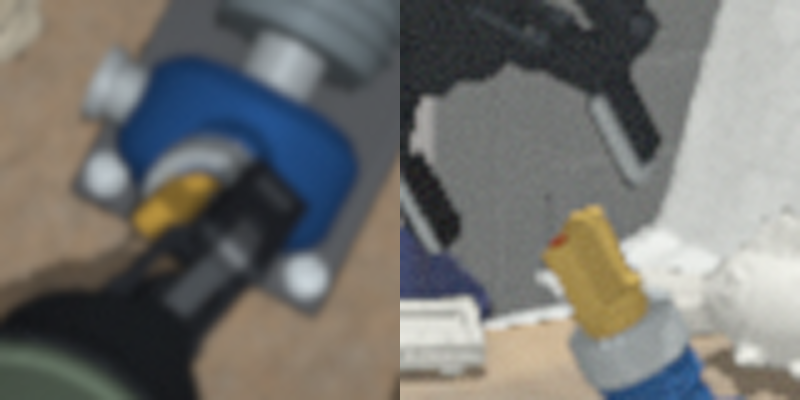

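The scene view shows the open tips at (645,180) and (450,245), about 9 mm above the tab's top and centred on it. The tool needs about 24 mm more. I'll check the finger's sideways position in the top view, then advance and close.

```bash
python3 - <<'E'
from h import *
p=np.array([.530,.1388,.166]);Rt=R.from_euler("xyz",[-2.678,.148,-2.331])
for y in(-.0425,-.057,.0425):
  for x in (-.011,.011): print(y,x,"top crop",(proj("top",p+Rt.apply([x,y,-.037]))+.5-[250,175])*5,"scene crop",(proj("scene",p+Rt.apply([x,y,-.037]))+.5-[240,140])*5+[400,0])
E
python3 -m inch '[[0,0,0.008,0,0,0,0],[0,0,0.008,0,0,0,0],[0,0,0.008,0,0,0,0],[0,0,0,0,0,0,0]]' 45
```

```text
-0.0425 -0.011 top crop [228.9751985  159.68411528] scene crop [654.71394245 182.10451439]
-0.0425 0.011 top crop [272.35803041 202.47595892] scene crop [637.97145412 207.88964198]
-0.057 -0.011 top crop [256.41174826 133.42372976] scene crop [687.00032947 170.93538705]
-0.057 0.011 top crop [300.03277897 176.5316064 ] scene crop [670.84705133 196.69448149]
0.0425 -0.011 top crop [ 74.96936011 307.08795152] scene crop [476.10469882 243.89245571]
0.0425 0.011 top crop [117.00511337 348.11525306] scene crop [456.33646375 269.74198964]
clock: 4.4
position: [0.5402, 0.1338, 0.1446]
tool_rot: [-2.677, 0.149, -2.33]
force: [0.8, -0.5, 0.0]
grip_width: 0.0855
finger_force: 0.0
```

```bash
python3 -m inch '[[0,0,0,0,0,0,0.5],[0,0,0,0,0,0,0.7],[0,0,0,0,0,0,0.95],[0,0,0,0,0,0,0.95],[0,0,0,0,0,0,0.95]]' 45; python3 -m inch '[[0,0,0,0,0,0,1],[0,0,0,0,0,0,1],[0,0,0,0,0,0,1]]' 60; python3 -c "
from h import *
s=telemetry.observe();Rt=R.from_euler('xyz',s['tool_rot']);print(Rt.inv().apply(s['force']),Rt.inv().apply(s['moment']),s['qpos'])"
```

```text
clock: 4.9
position: [0.5409, 0.1337, 0.1462]
tool_rot: [-2.676, 0.151, -2.33]
force: [10.3, -14.4, 29.8]
grip_width: 0.0134
finger_force: 49.1
clock: 5.2
position: [0.5414, 0.1332, 0.1468]
tool_rot: [-2.675, 0.151, -2.331]
force: [1.2, -6.5, 16.3]
grip_width: 0.0128
finger_force: 59.9
[  1.33033623 -12.2937973  -12.48044198] [2.34979372 0.30492091 0.06715028] [-0.74302823  0.38895273  0.14434985  2.15547974  0.83821926  0.51308571
  1.00554076]
```

Firm hold at about 13 mm, which is the tab. I'll relieve the side load and start turning.

```bash
cat > rd.py <<'E'
from h import *
np.set_printoptions(precision=3,suppress=True)
v=np.load("fit.npy");from fit import plugR
Rp=plugR(v[4],1.25)
s=telemetry.observe();Rt=R.from_euler('xyz',s['tool_rot'])
x=Rt.as_matrix()[:,0];th=np.arctan2(x@Rp[:,1],-(x@Rp[:,0]))
print("t",s['clock'],"F",Rt.inv().apply(s['force']),"Mz",round(Rt.inv().apply(s['moment'])[2],3),"q7",s['qpos'][6].round(3),"turn cw",th.round(3),"w",s['grip_width'])
E
python3 -m inch '[[0,-0.001,-0.001,0,0,0,1],[0,0,0,0,0,0,1]]'; python3 rd.py
python3 -m inch '[[0,0,0,0,0,0.08,1],[0,0,0,0,0,0.08,1],[0,0,0,0,0,0.08,1],[0,0,0,0,0,0.01,1]]'; python3 rd.py
```

```text
clock: 5.4
position: [0.5411, 0.1329, 0.1474]
tool_rot: [-2.676, 0.151, -2.331]
force: [8.2, -3.9, -1.4]
grip_width: 0.0127
finger_force: 59.2
t 5.4 F [-2.547 -6.87   5.521] Mz 0.074 q7 1.011 turn cw 0.004 w 0.012651851949678262
clock: 5.8
position: [0.5409, 0.1335, 0.1471]
tool_rot: [-2.725, 0.259, -2.564]
force: [7.2, -3.4, -1.2]
grip_width: 0.0128
finger_force: 59.2
t 5.8 F [-3.77  -5.285  4.797] Mz -0.066 q7 0.783 turn cw 0.256 w 0.01276276813947067
```

```bash
for i in 1; do python3 -m inch '[[0,0,0,0,0,0.08,1],[0,0,0,0,0,0.08,1],[0,0,0,0,0,0.08,1],[0,0,0,0,0,0.05,1],[0,0,0,0,0,0.01,1]]' >/dev/null; python3 rd.py; done; python3 -m inch '[[0,0,0,0,0,0.08,1],[0,0,0,0,0,0.08,1],[0,0,0,0,0,0.08,1],[0,0,0,0,0,0.05,1],[0,0,0,0,0,0.01,1]]' >/dev/null; python3 rd.py
```

```text
t 6.3 F [-3.698  0.44   6.828] Mz -0.065 q7 0.519 turn cw 0.555 w 0.012940318068991851
t 6.8 F [-3.465  4.148  7.368] Mz -0.114 q7 0.262 turn cw 0.854 w 0.012378426162823742
```

```bash
python3 -m inch '[[0,0,0,0,0,0.06,1],[0,0,0,0,0,0.06,1],[0,0,0,0,0,0.06,1],[0,0,0,0,0,0.01,1],[0,0,0,0,0,0.01,1]]' >/dev/null; python3 rd.py; python3 -m inch '[[0,0,0,0,0,0.06,1],[0,0,0,0,0,0.06,1],[0,0,0,0,0,0.06,1],[0,0,0,0,0,0.01,1],[0,0,0,0,0,0.01,1]]' >/dev/null; python3 rd.py
```

```text
t 7.3 F [-3.005  6.745  9.512] Mz -0.071 q7 0.098 turn cw 1.052 w 0.013082220554529787
t 7.8 F [-0.924  8.605  9.527] Mz -0.125 q7 -0.063 turn cw 1.252 w 0.012917968658284956
```

```bash
python3 -m inch '[[0,0.0015,0.0015,0,0,0.05,1],[0,0,0,0,0,0.05,1],[0,0,0,0,0,0.05,1],[0,0,0,0,0,0.01,1],[0,0,0,0,0,0.01,1]]' >/dev/null; python3 rd.py; python3 -m inch '[[0,0,0,0,0,0.05,1],[0,0,0,0,0,0.05,1],[0,0,0,0,0,0.05,1],[0,0,0,0,0,0.01,1],[0,0,0,0,0,0.01,1]]' >/dev/null; python3 rd.py
```

```text
t 8.3 F [  1.445   0.217 -24.177] Mz -0.08 q7 -0.195 turn cw 1.423 w 0.012971370089523534
t 8.8 F [  1.792   1.92  -23.406] Mz -0.146 q7 -0.322 turn cw 1.593 w 0.012705310882653094
```

```bash
python3 -m inch '[[0,0,-0.001,0,0,0.05,1],[0,0,0,0,0,0.05,1],[0,0,0,0,0,0.05,1],[0,0,0,0,0,0.01,1],[0,0,0,0,0,0.01,1]]' >/dev/null; python3 rd.py; python3 -m inch '[[0,0,0,0,0,0.05,1],[0,0,0,0,0,0.05,1],[0,0,0,0,0,0.01,1],[0,0,0,0,0,0.01,1],[0,0,0,0,0,0.01,1]]' >/dev/null; python3 rd.py
```

```text
t 9.3 F [ 1.591  8.332 -1.108] Mz -0.117 q7 -0.445 turn cw 1.762 w 0.012870470210055268
t 9.8 F [1.368 7.892 0.064] Mz -0.247 q7 -0.536 turn cw 1.892 w 0.012489300340839843
```

```bash
for k in 1 2; do echo; done; python3 -m inch '[[0,0.001,0,0,0,0.04,1],[0,0,0,0,0,0.04,1],[0,0,0,0,0,0.01,1],[0,0,0,0,0,0.01,1],[0,0,0,0,0,0.01,1]]' 70 >/dev/null; python3 rd.py; python3 -m inch '[[0,0,0,0,0,0.04,1],[0,0,0,0,0,0.04,1],[0,0,0,0,0,0.01,1],[0,0,0,0,0,0.01,1],[0,0,0,0,0,0.01,1]]' >/dev/null; python3 rd.py; python3 -m inch '[[0,0,0,0,0,0.04,1],[0,0,0,0,0,0.04,1],[0,0,0,0,0,0.01,1],[0,0,0,0,0,0.01,1],[0,0,0,0,0,0.01,1]]' >/dev/null; python3 rd.py
```

```text
t 10.3 F [ 3.617  5.985 -2.841] Mz -0.228 q7 -0.609 turn cw 2.002 w 0.012407810848178009
t 10.8 F [ 3.91   5.756 -3.159] Mz -0.233 q7 -0.682 turn cw 2.112 w 0.012770430024704276
t 11.3 F [ 4.375  8.265 -1.193] Mz -0.365 q7 -0.754 turn cw 2.222 w 0.012703893415654543
```

```bash
python3 -m inch '[[0,0.001,0,0,0,0.02,1],[0,0,0,0,0,0.02,1],[0,0,0,0,0,0.01,1],[0,0,0,0,0,0.01,1],[0,0,0,0,0,0.01,1]]' 80 >/dev/null; python3 rd.py; python3 -m inch '[[0,0,0,0,0,0.02,1],[0,0,0,0,0,0.02,1],[0,0,0,0,0,0.01,1],[0,0,0,0,0,0.01,1],[0,0,0,0,0,0.01,1]]' >/dev/null; python3 rd.py; python3 -m inch '[[0,0,0,0,0,0.02,1],[0,0,0,0,0,0.02,1],[0,0,0,0,0,0.01,1],[0,0,0,0,0,0.01,1],[0,0,0,0,0,0.01,1]]' >/dev/null; python3 rd.py;python3 -m inch '[[0,0,0,0,0,0.02,1],[0,0,0,0,0,0.02,1],[0,0,0,0,0,0.01,1],[0,0,0,0,0,0.01,1],[0,0,0,0,0,0.01,1]]' >/dev/null; python3 rd.py
```

```text
t 11.8 F [ 3.548  3.484 -3.919] Mz -0.38 q7 -0.797 turn cw 2.292 w 0.012355665047598
t 12.3 F [ 4.417  5.003 -3.433] Mz -0.454 q7 -0.841 turn cw 2.362 w 0.012011549127863851
t 12.8 F [ 5.152  4.804 -4.004] Mz -0.433 q7 -0.884 turn cw 2.432 w 0.012588807005387368
t 13.3 F [ 4.896  6.607 -3.278] Mz -0.466 q7 -0.928 turn cw 2.502 w 0.01241696826926804
```

```bash
python3 -m inch '[[0,0.001,0,0,0,0.02,1],[0,0,0,0,0,0.02,1],[0,0,0,0,0,0.01,1],[0,0,0,0,0,0.01,1],[0,0,0,0,0,0.01,1]]' >/dev/null; python3 rd.py; python3 -m inch '[[0,0,0,0,0,0.02,1],[0,0,0,0,0,0.02,1],[0,0,0,0,0,0.01,1],[0,0,0,0,0,0.01,1],[0,0,0,0,0,0.01,1]]' >/dev/null; python3 rd.py; python3 -m inch '[[0,0,0,0,0,0.02,1],[0,0,0,0,0,0.02,1],[0,0,0,0,0,0.01,1],[0,0,0,0,0,0.01,1],[0,0,0,0,0,0.01,1]]' >/dev/null; python3 rd.py;python3 -m inch '[[0,0,0,0,0,0.02,1],[0,0,0,0,0,0.01,1],[0,0,0,0,0,0.01,1]]' >/dev/null; python3 rd.py;python3 -m inch '[[0,0,0,0,0,0.01,1],[0,0,0,0,0,0.01,1]]' >/dev/null; python3 rd.py
```

```text
t 13.8 F [ 5.845  1.587 -4.918] Mz -0.422 q7 -0.969 turn cw 2.572 w 0.011970824466910937
t 14.3 F [ 5.879  3.137 -5.197] Mz -0.506 q7 -1.011 turn cw 2.642 w 0.012294961839506385
t 14.8 F [ 5.724  3.03  -4.916] Mz -0.499 q7 -1.053 turn cw 2.712 w 0.012461401251171574
t 15.1 F [ 4.562  4.651 -5.38 ] Mz -0.492 q7 -1.077 turn cw 2.752 w 0.012428575597196062
t 15.3 F [ 5.892  3.57  -5.649] Mz -0.486 q7 -1.089 turn cw 2.772 w 0.012473330853433176
```

```bash
python3 -m inch '[[0,0,0,0,0,0.01,1],[0,0,0,0,0,0.01,1],[0,0,0,0,0,0.01,1]]' >/dev/null; python3 rd.py; python3 -m inch '[[0,0,0,0,0,0.01,1],[0,0,0,0,0,0.01,1],[0,0,0,0,0,0.01,1]]' >/dev/null; python3 rd.py; python3 -m inch '[[0,0,0,0,0,0.01,1],[0,0,0,0,0,0.01,1]]' >/dev/null; python3 rd.py;python3 -m inch '[[0,0,0,0,0,0.01,1],[0,0,0,0,0,0.01,1]]' >/dev/null; python3 rd.py
```

```text
t 15.6 F [ 5.298  4.588 -4.662] Mz -0.49 q7 -1.107 turn cw 2.802 w 0.012242488129551879
t 15.9 F [ 5.537  4.36  -3.416] Mz -0.543 q7 -1.124 turn cw 2.832 w 0.01228897318737783
t 16.1 F [ 6.295  3.804 -5.427] Mz -0.528 q7 -1.136 turn cw 2.852 w 0.012322879573056807
t 16.3 F [ 5.191  5.196 -4.197] Mz -0.517 q7 -1.148 turn cw 2.872 w 0.012486881227641305
```

```bash
python3 -m inch '[[0,0,0,0,0,0.01,1],[0,0,0,0,0,0.01,1],[0,0,0,0,0,0.01,1],[0,0,0,0,0,0.01,1]]' >/dev/null; python3 rd.py; python3 -m inch '[[0,0,0,0,0,0.01,1],[0,0,0,0,0,0.01,1]]' >/dev/null; python3 rd.py; python3 -m inch '[[0,0,0,0,0,0.01,1]]' >/dev/null; python3 rd.py; python3 -m inch '[[0,0,0,0,0,0.01,1]]' >/dev/null; python3 rd.py
```

```text
t 16.7 F [ 5.411  4.802 -4.468] Mz -0.531 q7 -1.171 turn cw 2.912 w 0.012486549490511015
t 16.9 F [ 5.586  5.565 -4.803] Mz -0.548 q7 -1.183 turn cw 2.932 w 0.012457198162124976
t 17.0 F [ 5.615  4.901 -4.483] Mz -0.529 q7 -1.189 turn cw 2.942 w 0.012181026282878113
t 17.1 F [ 5.81   4.965 -4.421] Mz -0.532 q7 -1.195 turn cw 2.952 w 0.012257785235773064
```

The moment is steady at about 0.54 N m, which is snug. Releasing and backing straight out.

```bash
python3 -m inch '[[0,0,0,0,0,0,0.6],[0,0,0,0,0,0,0.2],[0,0,0,0,0,0,0],[0,0,0,0,0,0,0],[0,0,0,0,0,0,0]]'; python3 -m inch '[[0,0,-0.02,0,0,0,0],[0,0,-0.03,0,0,0,0],[0,0,-0.03,0,0,0,0],[0,0,-0.03,0,0,0,0],[0,0,0,0,0,0,0]]'; python3 - <<'E'
from h import *
save("scene","s5");save("top","t5")
cv2.imwrite("pics/e.png",np.hstack([cv2.imread("pics/t5.png")[100:300,180:420],cv2.imread("pics/s5.png")[100:340,200:400][:200]]).repeat(1,0))
im=cv2.imread("pics/e.png");cv2.imwrite("pics/e.png",cv2.resize(im,None,fx=1.8,fy=1.8,interpolation=cv2.INTER_CUBIC))
E
```

```text
clock: 17.6
position: [0.5438, 0.1356, 0.1474]
tool_rot: [2.659, -0.063, 0.983]
force: [-0.2, 0.7, -0.1]
grip_width: 0.0831
finger_force: 0.0
clock: 18.1
position: [0.4976, 0.1612, 0.2466]
tool_rot: [2.66, -0.066, 0.986]
force: [0.5, 0.1, 0.2]
grip_width: 0.0856
finger_force: 0.0
```

View pics/e.png

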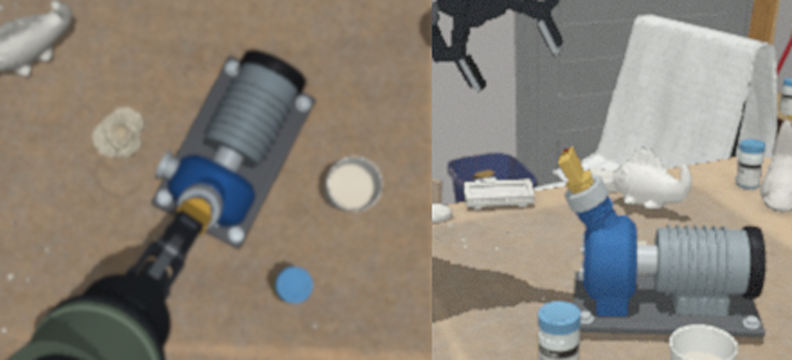

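The gripper is clear of the plug, at about (480,60) in the right half. The plug has turned, with its red end no longer facing the camera. The rose (120,132), jar (293,285) and cup (353,184) are where they stood.

```bash
python3 -c "
from workcell import bot
print(bot.job_done())"
```

```text
the job is handed in; nothing more can be done
None
```

I screwed the plug in clockwise by about 2.95 rad to a felt moment of about 0.54 N m (snug), let go and backed clear; the rose, jar and cup were not disturbed, and the job is handed in (no verdict was returned).

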